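# Pack a specimen pot and log it with the contact reader

## Task

Pack the red-lidded specimen pot for dispatch: stand the blue cup inside the grey outer tub, let go of it, then stand the pot upright inside the blue cup and let go. Then lift the orange contact reader out of its stand and log the pot: hold the reader upright with its brass spring tip on the middle of the round steel button on the red lid, pressed lightly so that the tip is about half-way in, and finish still holding it there. Keep the pot upright and leave the yellow-lidded pot, timer, marker and tally counter where they are.

Things in the scene. Friction and masses are not known exactly. Their poses are not given: they have to be found in the camera images.
- tub_floor (a point): Grey round outer tub, fixed to the bench, 85 mm outside diameter (100 mm at its 6 mm high foot), rim 32 mm above the bench, open mouth 70 mm wide. The point is the centre of its inner floor, 8 mm above the bench; z up.
- middle_center (a point): Blue round open cup, loose, 90 g, 61 mm outside diameter, 62 mm high, mouth 55 mm wide, straight walls 3 mm thick, thick base: its inner floor is 32 mm above its underside. The point is on its axis half-way up, 31 mm above its underside; z is the axis, up. Standing in the tub, its rim is 38 mm above the tub's rim.
- red_pot_center (a point): White specimen pot with red screw lid, closed, loose, 40 to 85 g, 60 mm high; body 45 mm diameter, lid 49 mm diameter (the uppermost 12 mm). The point is on its axis half-way up, 30 mm above its underside; z is the axis, up. Standing in the blue cup, the top of the lid is 30 mm above the cup's rim.
- button_top (a point): Centre of the top face of the round steel identity button in the middle of the red lid: 18 mm diameter, in a thin black ring; its top is 3 mm above the lid, on the pot's axis; z is the outward normal. It is fixed to the lid.
- reader_grip (a point): Contact reader: an upright orange wand, loose, 80 g, with a square handle 22 mm across, 86 mm long. The point is on its axis, at the middle of the handle, 105 mm above the tip's end; x and y are square to the handle's flat sides, z is the axis, up.
- reader_point (a point): The end of the reader's brass tip (8 mm diameter, sticks out 12 mm below the nose), on the reader's axis, 105 mm below point reader_grip while the tip is out.
- reader_tip (a joint): How far the spring tip is pushed into the reader: 0 is fully out, 0.010 m is fully in. It starts to move at about 1 N and takes about 4.5 N at fully in (350 N/m).
- reader_stand: Green stand for the reader, fixed, block 60 x 60 x 66 mm on a 78 mm square foot, with a 20 mm square hole through it from the top. Origin at the centre of its underside; x and y along its sides. The reader's collar rests on its top.
- yellow_pot_center (a point): Bystander: a pot of the same shape with a yellow lid and no button; the point is half-way up, 30 mm above its underside. Red and yellow pots may stand in either place.
- timer: Bystander: white countdown timer lying flat, 58 x 64 x 21 mm; origin at the centre of its underside.
- marker: Bystander: white marker with black cap, lying, 131 mm long, 16 mm thick; origin near its middle, underside; its y axis lies along it.
- counter: Bystander: white hand tally counter, 26 x 52 x 56 mm; origin at the centre of its underside.
- middle_cup: The blue cup as a whole; origin at the centre of its underside.
- red_pot: The red-lidded pot as a whole with its button; origin at the centre of its underside.
- reader: The contact reader as a whole with its tip; origin at the end of the tip when it is out, z along the axis, up. The handle ends 147 mm above the origin; the underside of the black 30 mm square collar is 56 mm above it; below the collar a 16 mm square nose, then the brass tip. It stands upright in its stand and lifts out straight up (57 mm to clear).

How it is judged:
By the outcome, as a careful person would: the job done as asked, in the order asked, and still so for the second after the job is handed in, while the arm keeps its last pose, push and grip.
It also fails if it takes over 67 s, if anything falls off the work surface, if the arm or the gripper's body presses on something with over 40 N, if the wrist force passes 120 N, or if a joint passes its speed limit or range.

## Robot

A 6-joint arm with a two-finger parallel gripper is mounted at the origin on a cart in front of the work surface, level with it; the furniture and walls round the work are solid. World frame = base frame: x ahead of the robot, y to its left, z up, the work surface at z = 0. Lengths are in mm, angles in degrees, forces in N, time in s.
With the tool pointing down it reaches from about 350 to 850 mm from the base axis. Payload 8.1 kg.
Tool frame: the origin (TCP) lies midway between the tips of the shut fingers; the grasp point (between the pads) lies 19 mm behind it (hold_point_z is the distance from the TCP to the grasp point, in mm); z points along the fingers, y is the direction in which the jaws open and shut (so a half turn about z gives the same grasp; the last joint's range is limited). The gripper opens to 85 mm and grips with 20 to 120 N. Pads are 22 mm wide; open, the fingers measure 114 mm over their backs; the gripper's body (76 mm by 85 mm) begins 54 mm behind the grasp point. The pads swing forward as they close: fully open they stand 13 mm farther back than shut.
Start: joints at [-80.122, 7.471, 85.268, -0, 87.261, -4.893], TCP at [152.993, -580.171, 231.292] pointing down, gripper open.
Joint ranges: [-169.43, 169.43], [-51.17, 129.36], [1.28, 143.12], [-76.62, 256.62], [0, 156.53], [-152.29, 152.29]. Speed limits (degrees/s): [136.94, 136.94, 159.86, 180, 180, 180].

## Interface

Orientations are given as [roll, pitch, yaw] about the fixed x, y, z axes, in that order (R = Rz(yaw) Ry(pitch) Rx(roll)).
In Python, from bench import sense, snapshot, camera_params, hand_in, hold_point_z gives the robot as it stands.
- The arm moves only by the tool servo_tool, never from a script. Its argument "motion" is a list of rows, each a list of 7 numbers: the finger opening in mm, from 0 to 85.4, then the shift along the tool's x, y, z in mm, then the turn, a rotation vector about the tool's x, y, z in rad. A call has 1 to 10 rows; each row shifts and turns the pose as measured when the row begins, along the tool's axes as they then stand; what a row does not reach is not made up. A row lasts 1/10 s, in which the tool goes at most 50 mm and 8.59 degrees, less where a joint would pass 70% of its speed; a pose out of reach is approached as far as the arm can. A call with a gripper value outside its range is refused whole. The fingers move at their own pace and stop on an object; "force" is the grip in N (left out, the last holds). Time passes only in rows, so rows that do not move let the fingers close. It gives the time, the measured TCP pose, the force and the opening at its end, in the units of the state.
- sense(): the state, without advancing time (a new reading comes with each control period).
- snapshot(name): name is "side" or "top"; returns the picture (480x640x3 uint8, blue, green, red); there is no depth.
- camera_params(name): a dict with "fx", "fy", "cx", "cy" (pixels), "D" ([k1, k2, p1, p2, k3] as OpenCV has them; the pictures are not rectified), "R" (3x3) and "t" (3): a world point X has camera coordinates R X + t. Camera axes: x right, y down, z forward; pixel columns grow to the right and rows downward; lengths in mm; the calibration is good to about 2 mm. A picture is of the moment at which its call begins. camera_params takes no time and is no camera call.
- hand_in(): hands the job in, once; it reports no verdict.
The state is a dict: "time": time; "joint_pos": joint angles; "qd": joint speeds; "joint_efforts": joint torques, N m; "tool_pos": TCP position; "tcp_rot": TCP orientation; "ft_force": force on the tool from outside, world axes, zero at the start; "wrist_torque": the same for the moment, N m; "finger_gap": finger opening in mm.
Only numpy, scipy, OpenCV 4.12 (cv2) and the standard library are available. Lean on these libraries where they do the work, as an engineer would, in place of code of your own. Each camera call takes 0.05 s, during which the arm holds its last target. There are 200 camera calls.

## Working session

There is one attempt and no reset: what is moved stays moved. The work goes in short steps, Python scripts to look and compute and a tool call to move; the robot and the scene stay as the last step left them, time stands still between calls to the robot, and variables do not carry over. Pictures are saved under pics/ and viewed, about 8 in all and at most 12, crops included, and the job is handed in when it is done.

Besides the shell and the picture viewer there is one more tool, called as name([rows], argument=value, ...), one row to a line, values as JSON. servo_tool: Moves the arm, as the interface text tells. Its arguments: {"type":"object","properties":{"motion":{"type":"array"},"force":{"type":"number"}},"required":["motion"]}

```bash
mkdir -p pics; ls
python3 - <<'E'
from bench import *
import cv2,numpy as np
print(sense(),hold_point_z)
for n in("top","side"):
    im=snapshot(n);cv2.imwrite(f"pics/{n}0.png",im)
    p=camera_params(n);print(n,{k:np.round(v,4).tolist() for k,v in p.items()},-np.array(p["R"]).T@np.array(p["t"]))
E
```

```text
pics
{'time': 0.0, 'joint_pos': array([-8.01230015e+01,  7.51640923e+00,  8.53289162e+01,  2.41169273e-03,
        8.72608211e+01, -4.89214367e+00]), 'qd': array([-0.02525959, -0.02919736, -0.04292846,  0.06992285, -0.00424272,
        0.05259013]), 'joint_efforts': array([-6.94971914e-04, -5.69380939e+01, -5.00566721e+01, -4.10541579e-04,
        1.44382918e-02,  1.96511974e-05]), 'tool_pos': array([ 152.90745468, -579.62845945,  230.23433939]), 'tcp_rot': array([-1.79894446e+02, -1.14521493e-02,  1.47690142e+01]), 'ft_force': array([ 0.52446225, -0.18203722,  0.00714691]), 'wrist_torque': array([ 0.04918242,  0.00017241, -0.00595304]), 'finger_gap': 85.61492779490074} 18.700000000000003
top {'fx': 515.399, 'fy': 515.399, 'cx': 316.0935, 'cy': 235.8355, 'D': [-0.0062, 0.0, 0.0, 0.0, 0.0], 'R': [[-0.0291, -0.9995, 0.0146], [-0.991, 0.0269, -0.1314], [0.131, -0.0183, -0.9912]], 't': [61.5811, 573.0819, 961.6263]} [ 443.74727669   63.71452627 1027.60351924]
side {'fx': 540.0649, 'fy': 540.0649, 'cx': 319.8838, 'cy': 234.9837, 'D': [-0.1582, 0.0, 0.0, 0.0, 0.0], 'R': [[-0.9645, -0.2637, -0.0121], [-0.1645, 0.636, -0.754], [0.2065, -0.7252, -0.6568]], 't': [523.7692, 127.2069, 1091.0023]} [300.81920831 848.43542832 818.82040577]
```

View pics/top0.png

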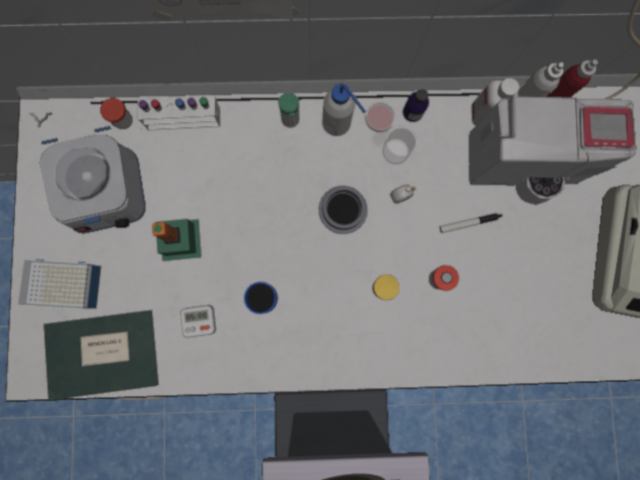

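View pics/side0.png

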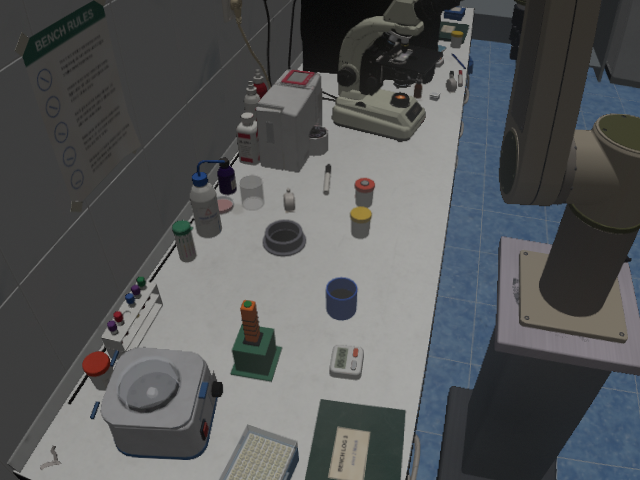

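The top view shows the tub at about (343,209), blue cup (261,297), yellow pot (386,287), red pot (446,278), reader top (160,230) in its stand (178,240), and the counter, marker and timer. The side view agrees.

```bash
cat > h.py <<'E'
from bench import *
import cv2,numpy as np
from scipy.spatial.transform import Rotation as Ro
def ray(n,px):
    p=camera_params(n);K=np.array([[p["fx"],0,p["cx"]],[0,p["fy"],p["cy"]],[0,0,1]])
    u=cv2.undistortPoints(np.array([[px]],float),K,np.array(p["D"])).ravel()
    R=np.array(p["R"]);return -R.T@np.array(p["t"]),R.T@np.array([u[0],u[1],1])
def on_z(n,px,z):
    c,d=ray(n,px);return c+d*(z-c[2])/d[2]
def two(a,b):
    (c1,d1),(c2,d2)=ray("top",a),ray("side",b)
    s=np.linalg.lstsq(np.c_[d1,-d2],c2-c1,rcond=None)[0]
    p,q=c1+s[0]*d1,c2+s[1]*d2;return (p+q)/2,np.linalg.norm(p-q)
def proj(n,X):
    p=camera_params(n);K=np.array([[p["fx"],0,p["cx"]],[0,p["fy"],p["cy"]],[0,0,1]])
    return cv2.projectPoints(np.array([X],float),cv2.Rodrigues(np.array(p["R"]))[0],np.array(p["t"],float),K,np.array(p["D"]))[0].ravel()
def blob(im,box,lo,hi):
    x0,y0,x1,y1=box;h=cv2.cvtColor(im[y0:y1,x0:x1],cv2.COLOR_BGR2HSV)
    m=cv2.inRange(h,lo,hi);c=max(cv2.findContours(m,cv2.RETR_EXTERNAL,cv2.CHAIN_APPROX_NONE)[0],key=cv2.contourArea)
    return c+np.array([x0,y0])
def to_tool(target,yaw=None,tilt=True):
    s=sense();R=Ro.from_euler("xyz",s["tcp_rot"],degrees=True)
    d=R.inv().apply(np.array(target)-s["tool_pos"])
    yaw=s["tcp_rot"][2] if yaw is None else yaw
    w=(R.inv()*Ro.from_euler("xyz",[180,0,yaw],degrees=True)).as_rotvec()
    return np.round(d,1),np.round(w,4)
E
python3 - <<'E'
from h import *
t=cv2.imread("pics/top0.png");s=cv2.imread("pics/side0.png")
def fit(n,im,box,lo,hi,z):
    c=cv2.convexHull(blob(im,box,lo,hi));e=cv2.fitEllipse(c);p=on_z(n,e[0],z)
    print(n,np.round(e[0],1),"axes",np.round(e[1],1),"->",p.round(1));return e
print("cup");fit("top",t,(235,270,290,325),(100,80,20),(130,255,255),62);fit("side",s,(315,270,370,330),(100,80,20),(130,255,255),31)
print("tub rim, dark inside")
fit("top",t,(315,180,375,240),(0,0,0),(180,255,55),32)
for nm,tb,sb,lo,hi in(("red",(428,262,465,296),(350,172,380,196),(0,120,60),(9,255,255)),("yel",(370,270,405,305),(345,200,378,228),(18,80,60),(35,255,255))):
    print(nm);a=fit("top",t,tb,lo,hi,60);b=fit("side",s,sb,lo,hi,56);print(two(a[0],b[0]))
print("reader top / stand")
c=blob(t,(145,210,215,270),(0,0,0),(180,255,255))
a=fit("top",t,(148,215,185,250),(3,120,60),(18,255,255),157)
c=blob(t,(150,212,215,268),(60,60,20),(95,255,255));r=cv2.minAreaRect(c);print("green rect",r)
b=cv2.boxPoints(r);P=np.array([on_z("top",q,5) for q in b]);print(P.round(0).tolist())
big=np.hstack([cv2.resize(t[205:275,140:220],None,fx=5,fy=5,interpolation=2),cv2.resize(t[180:250,310:380],None,fx=5,fy=5,interpolation=2)]);cv2.imwrite("pics/c1.png",big)
E
```

```text
cup
top [260.  297.6] axes [31.5 32.7] -> [458.5 153.4  62. ]
side [341.  297.7] axes [33.7 43.4] -> [458.9 149.   31. ]
tub rim, dark inside
top [343.7 207.1] axes [32.6 34.3] -> [630.8 -10.5  32. ]
red
top [445.3 277.5] axes [23.7 25. ] -> [ 486.  -194.8   60. ]
side [364.3 183.7] axes [11.2 18.9] -> [ 486.4 -202.9   56. ]
(array([ 485.40861157, -194.35448327,   62.11305405]), np.float64(1.0070571649613331))
yel
top [386.1 287. ] axes [24.9 25.3] -> [471.4 -82.4  60. ]
side [360.5 214.1] axes [16.6 21.2] -> [471.1 -85.7  56. ]
(array([471.01298551, -82.70147924,  58.34774779]), np.float64(0.9482373030351909))
reader top / stand
top [164.4 231. ] axes [14.4 30.1] -> [574.  305.2 157. ]
green rect ((177.87310791015625, 239.2233428955078), (38.188419342041016, 41.32328796386719), 85.91438293457031)
[[616.0, 364.0, 5.0], [620.0, 282.0, 5.0], [543.0, 277.0, 5.0], [540.0, 358.0, 5.0]]
```

View pics/c1.png

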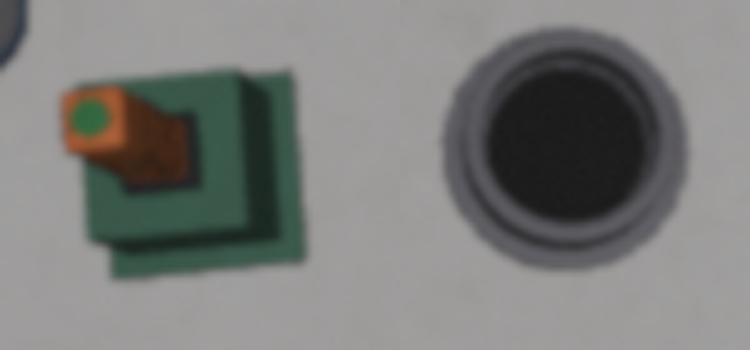

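The crop shows the reader's green end dot at about (157.8,228.2) and the stand foot corners (161.6,260.1), (200.6,256.5) and (197.6,218.9). The tub rim centre is at about (342.4,208.8).

Run:
```python
from h import *
print("reader top",on_z("top",(157.8,228.2),157)[:2])
P=[on_z("top",q,4)[:2] for q in((161.6,260.1),(200.6,256.5),(197.6,218.9))]
print("stand",(P[0]+P[2])/2,[ (np.degrees(np.arctan2(*(b-a)[::-1])),np.linalg.norm(b-a)) for a,b in((P[0],P[1]),(P[1],P[2]))])
print("tub rim",on_z("top",(342.4,208.8),32)[:2],"foot",on_z("top",(342.8,209),6)[:2])
# side: reader orange handle, tub
print("proj side reader top",proj("side",[577,308,157]),"tub",proj("side",[628,-8,32]),"cup rim",proj("side",[458.5,153.4,62]))
# via point above cup, yaw 0
print(to_tool([430,-250,230],0),to_tool([458.5,153.4,230],0))
```

```text
reader top [579.18907503 316.41534161]
stand [579.25226416 317.04738054] [(np.float64(-86.26438550377712), np.float64(77.30607399497194)), (np.float64(4.535854441304272), np.float64(76.12700026548097))]
tub rim [627.43503174  -7.87721942] foot [631.80155766 -10.53869305]
proj side reader top [249.42777722 301.76444959] tub [283.96510547 232.61595284] cup rim [340.91772885 288.50198197]
(array([ 352. , -248.2,    0.8]), array([-1.700e-03,  1.000e-04,  2.577e-01])) (array([ 482.4, -631. ,    1.5]), array([-1.700e-03,  1.000e-04,  2.577e-01]))
```

servo_tool([
  [85,41,-29,0,0,0,0.0935],
  [85,38,-33,0,0,0,0.0935],
  [85,34,-36,0,0,0,0],
  [85,34,-36,0,0,0,0],
  [85,34,-36,0,0,0,0],
  [85,34,-36,0,0,0,0],
  [85,20,-45,0,0,0,0],
  [85,5,-49,0,0,0,0],
  [85,5,-49,0,0,0,0],
  [85,5,-49,0,0,0,0],
])

```text
time: 1.1
tool_pos: [367.9, -151.9, 225.6]
tcp_rot: [-179.5, 0.2, 3.1]
ft_force: [2.2, 0.4, 0.3]
finger_gap: 85.1
```

Run:
```python
from h import *
s=sense();print(s["time"],s["tool_pos"],s["tcp_rot"],s["joint_pos"].round(1));print(to_tool([458.5,153.4,120],4))
t=cv2.imread("pics/top0.png");sd=cv2.imread("pics/side0.png")
g=t[170:250,305:385]
# grey body of tub = pixels darker than bench
m=(cv2.cvtColor(g,cv2.COLOR_BGR2GRAY)<125).astype(np.uint8)
c=max(cv2.findContours(m,0,1)[0],key=cv2.contourArea);e=cv2.fitEllipse(c);print("foot",np.array(e[0])+[305,170],e[1],on_z("top",np.array(e[0])+[305,170],5))
gs=sd[205:265,250:320];m=(cv2.cvtColor(gs,cv2.COLOR_BGR2GRAY)<125).astype(np.uint8)
c=max(cv2.findContours(m,0,1)[0],key=cv2.contourArea);x,y,w,h=cv2.boundingRect(c);print("side bbox",x+250,y+205,w,h)
for X in([627.4,-7.9],[629.5,-9],[631.8,-10.5]):
    th=np.linspace(0,6.283,73);o=[]
    for r,z in((50,6),(42.5,32)):
        o+= [proj("side",[X[0]+r*np.cos(a),X[1]+r*np.sin(a),z]) for a in th]
    o=np.array(o);print(X,o.min(0),o.max(0))
```

```text
1.1 [ 367.93863358 -151.90683361  225.62090842] [-179.47348836    0.21204923    3.07425742] [-30.1 -25.  115.    0.3  90.4  56.8]
(array([ 107.2, -299. ,  108. ]), array([-0.0092,  0.0036, -0.0162]))
foot [342.49977875 209.39469147] (47.840179443359375, 48.34605026245117) [631.1934264   -9.97642259   5.        ]
side bbox 262 219 44 38
[627.4, -7.9] [262.7807861  220.57119219] [306.90341485 256.53607447]
[629.5, -9] [262.07443545 220.13072063] [306.15032462 256.03787007]
[631.8, -10.5] [261.3469541 219.5702881] [305.36414031 255.40446483]
```

servo_tool([
  [85,14,-38,8,-0.009,0.004,-0.016],
  [85,14,-38,8,0,0,0],
  [85,14,-38,8,0,0,0],
  [85,14,-38,10,0,0,0],
  [85,14,-38,10,0,0,0],
  [85,14,-38,12,0,0,0],
  [85,12,-36,15,0,0,0],
  [85,8,-25,15,0,0,0],
  [85,3,-10,10,0,0,0],
  [85,0,0,0,0,0,0],
])

```text
time: 2.1
tool_pos: [453.0, 172.0, 125.0]
tcp_rot: [179.9, -0.1, 4.4]
ft_force: [-0.1, -0.5, -0.0]
finger_gap: 84.7
```

Run:
```python
from h import *
s=sense();print(s["time"],s["tool_pos"],s["tcp_rot"],s["qd"].round(1));print(to_tool([458.5,154,25],4))
```

```text
2.1 [452.95663246 172.01057443 124.97707397] [ 1.79900601e+02 -1.08879105e-01  4.41778464e+00] [ 0.2 -0.2 -0.3 -0.5  0.9 -0.5]
(array([  3.9,  18.2, 100. ]), array([ 0.0017, -0.0019,  0.0073]))
```

servo_tool([
  [85,4,17,15,0,0,0],
  [85,0,1,15,0,0,0],
  [85,0,0,0,0,0,0],
], force=50)

```text
time: 2.4
tool_pos: [458.4, 151.9, 94.9]
tcp_rot: [179.9, -0.1, 4.4]
ft_force: [0.4, -1.2, -0.4]
finger_gap: 85.0
```

Run:
```python
from h import *
s=sense();print(s["time"],s["tool_pos"],s["tcp_rot"],s["qd"].round(1));print(to_tool([458.5,154,25],4))
im=[snapshot(n) for n in("top","side")]
cv2.imwrite("pics/c2.png",np.hstack([cv2.resize(im[0][240:350,210:310],None,fx=4,fy=4),cv2.resize(im[1][225:335,290:390],None,fx=4,fy=4)]))
```

```text
2.4 [458.37198059 151.91256507  94.88080917] [ 1.79853255e+02 -1.01730452e-01  4.39483559e+00] [-1.3 -1.6 -1.1 -0.5  1.7 -0.9]
(array([ 0.2, -2.3, 69.9]), array([ 0.0026, -0.0018,  0.0069]))
```

View pics/c2.png

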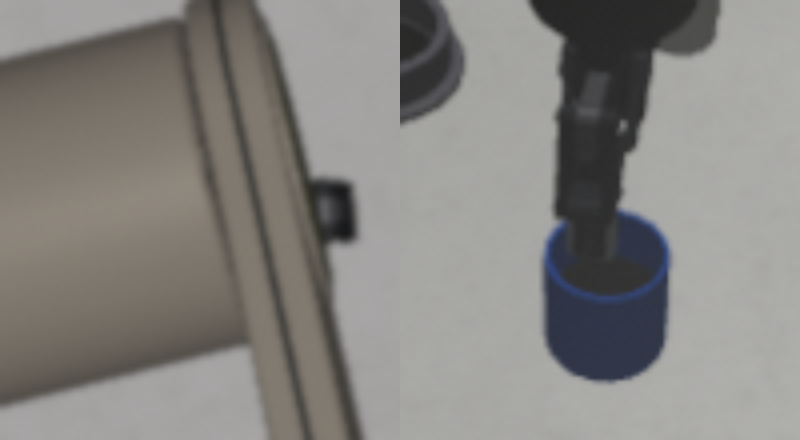

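The side crop shows the cup rim centre at about (341.6,288.6), against a predicted (340.9,288.5). The fingers are lined up over it, so I go down.

servo_tool([
  [85,0,-2,20,0,0,0.005],
  [85,0,0,25,0,0,0],
  [85,0,0,20,0,0,0],
  [85,0,0,3,0,0,0],
  [60,0,0,0,0,0,0],
  [50,0,0,0,0,0,0],
  [50,0,0,0,0,0,0],
  [50,0,0,0,0,0,0],
], force=50)

```text
time: 3.3
tool_pos: [467.4, 155.6, 38.3]
tcp_rot: [-180.0, -1.2, 4.0]
ft_force: [-0.2, 0.7, -1.7]
finger_gap: 58.8
```

Run:
```python
from h import *
s=sense();print({k:np.round(v,2) for k,v in s.items()});
im=[snapshot(n) for n in("top","side")]
cv2.imwrite("pics/c3.png",np.hstack([cv2.resize(im[0][240:350,210:310],None,fx=4,fy=4),cv2.resize(im[1][225:335,290:390],None,fx=4,fy=4)]))
print(sense()["tool_pos"])
```

```text
{'time': np.float64(3.3), 'joint_pos': array([ 12.56,   0.59, 113.75,  -0.16,  64.5 ,  98.65]), 'qd': array([ 0.03, -0.75, -0.63,  0.05,  0.24, -0.02]), 'joint_efforts': array([-2.000e-02, -4.466e+01, -4.422e+01, -2.000e-02, -1.500e-01,
        0.000e+00]), 'tool_pos': array([467.4 , 155.64,  38.3 ]), 'tcp_rot': array([-179.97,   -1.18,    3.98]), 'ft_force': array([-0.17,  0.69, -1.7 ]), 'wrist_torque': array([ 0.03,  0.03, -0.  ]), 'finger_gap': np.float64(58.83)}
[467.36511438 155.63919234  38.08368673]
```

View pics/c3.png

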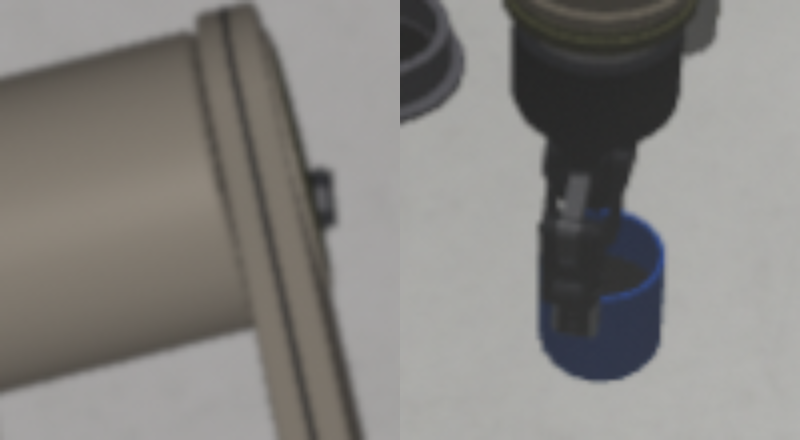

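The TCP drifted about 9 mm in +x during the fast descent, so the pads sit off the cup's axis. The cup itself moved only slightly, its rim centre now about (340,289). I'll open, re-centre slowly and regrip.

servo_tool([
  [85,0,0,0,0,0,0],
  [85,0,0,0,0,0,0],
  [85,0,0,0,0,0,0],
  [85,-3,0,3,0,0,0],
  [85,-3,0,4,0,0,0],
  [85,0,0,4,0,0,0],
  [85,0,0,0,0,0,0],
])

```text
time: 4.1
tool_pos: [461.0, 155.2, 26.2]
tcp_rot: [-180.0, -1.2, 4.0]
ft_force: [-0.3, 1.3, 0.5]
finger_gap: 85.2
```

```bash
cat > q.py <<'E'
from h import *
import sys
s=sense();a=[float(x) for x in sys.argv[1:]]
print(round(s["time"],2),s["tool_pos"].round(1),s["tcp_rot"].round(2),s["ft_force"].round(1),round(float(s["finger_gap"]),1),to_tool(a[:3],a[3]))
E
python3 q.py 461 155 25 4
python3 - <<'E'
from h import *
sd=snapshot("side");cv2.imwrite("pics/s4.png",sd)
c=cv2.convexHull(blob(sd,(310,265,370,330),(100,120,20),(130,255,255)));print(cv2.boundingRect(c))
for x in(457,459,461,463):
    th=np.linspace(0,6.283,73);o=np.array([proj("side",[x+30.5*np.cos(a),154.5+30.5*np.sin(a),z]) for a in th for z in(0,62)]);print(x,o.min(0),o.max(0))
E
```

```text
4.1 [461.  155.2  26.2] [-179.96   -1.18    3.98] [-0.3  1.3  0.5] 85.2 (array([0. , 0.2, 1.2]), array([-0.0006, -0.0206, -0.0004]))
(345, 282, 11, 19)
457 [325.62142214 277.66740941] [357.46103242 322.18761066]
459 [324.61267032 277.48402717] [356.43952842 321.98871232]
461 [323.60468567 277.30072986] [355.41965641 321.78985473]
463 [322.59747079 277.11751805] [354.40139882 321.59103867]
```

servo_tool([
  [85,0,0,0,0,-0.02,0],
  [70,0,0,0,0,0,0],
  [50,0,0,0,0,0,0],
  [50,0,0,0,0,0,0],
  [50,0,0,0,0,0,0],
  [50,0,0,0,0,0,0],
], force=50)

```text
time: 4.75
tool_pos: [461.8, 155.3, 26.9]
tcp_rot: [-180.0, 0.0, 4.0]
ft_force: [0.1, 0.3, -1.6]
finger_gap: 59.0
```

servo_tool([
  [50,0,0,-8,0,0,0],
  [50,0,0,-15,0,0,0],
  [50,0,0,-15,0,0,0],
  [50,0,0,-15,0,0,0],
  [50,0,0,-5,0,0,0],
  [50,0,0,0,0,0,0],
])

```text
time: 5.35
tool_pos: [460.7, 155.1, 87.9]
tcp_rot: [-180.0, 0.1, 4.0]
ft_force: [-0.5, 0.1, -0.9]
finger_gap: 59.2
```

```bash
python3 q.py 630 -9.3 85 4
```

```text
5.35 [460.7 155.1  87.9] [-1.7997e+02  1.3000e-01  3.9800e+00] [-0.5  0.1 -0.9] 59.2 (array([157.5, 175.7,   2.5]), array([-0.0005,  0.0023, -0.0004]))
```

servo_tool([
  [50,15,17,0,0,0,0],
  [50,20,23,0,0,0,0],
  [50,20,23,0,0,0,0],
  [50,20,23,0,0,0,0],
  [50,20,23,0,0,0,0],
  [50,18,20,0,0,0,0],
  [50,12,14,0,0,0,0],
  [50,6,7,0,0,0,0],
  [50,0,0,0,0,0,0],
  [50,0,0,0,0,0,0],
])

```text
time: 6.35
tool_pos: [602.0, 10.1, 79.0]
tcp_rot: [-179.9, 0.7, 4.1]
ft_force: [0.2, -0.3, -0.7]
finger_gap: 58.9
```

```bash
python3 q.py 630 -9.3 85 4
```

```text
6.35 [602.   10.1  79. ] [-179.88    0.69    4.09] [ 0.2 -0.3 -0.7] 58.9 (array([26.5, 21.4, -6.4]), array([-0.0022,  0.012 ,  0.0016]))
```

servo_tool([
  [50,9,7,-3,-0.002,0.012,0],
  [50,9,7,-3,0,0,0],
  [50,7,5,0,0,0,0],
  [50,1,1,0,0,0,0],
  [50,0,0,0,0,0,0],
])

```text
time: 6.85
tool_pos: [630.8, -7.1, 85.7]
tcp_rot: [-180.0, -0.1, 4.3]
ft_force: [-0.3, 0.7, -0.6]
finger_gap: 58.8
```

```bash
python3 q.py 630 -9.3 75 4
python3 - <<'E'
from h import *
im=snapshot("side");cv2.imwrite("pics/c5.png",cv2.resize(im[165:275,225:345],None,fx=5,fy=5,interpolation=2))
th=np.linspace(0,6.283,73)
p=sense()["tool_pos"];print(p)
o=np.array([proj("side",[p[0]+30.5*np.cos(a),p[1]+30.5*np.sin(a),p[2]-26.9+z]) for a in th for z in (0,62)]);print(o.min(0),o.max(0))
c=cv2.convexHull(blob(im,(240,180,330,260),(100,100,15),(130,255,255)));print(cv2.boundingRect(c))
E
```

```text
6.85 [630.8  -7.1  85.7] [-1.7998e+02 -7.0000e-02  4.2500e+00] [-0.3  0.7 -0.6] 58.8 (array([-1. ,  2.1, 10.7]), array([-0.0003, -0.0012,  0.0044]))
[630.69292518  -7.03472828  85.69333357]
[265.98893875 192.54754792] [295.82840082 232.53613451]
(269, 193, 27, 38)
```

View pics/c5.png

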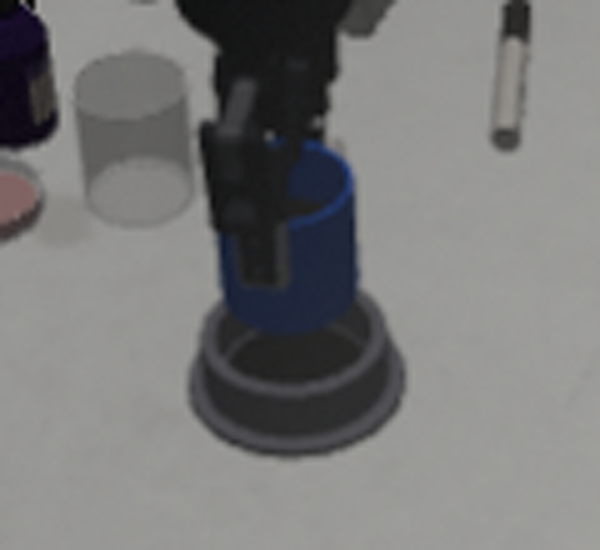

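The crop shows the cup over the tub. The tub rim centre is at about (283.9,232.8), which fits (628,-8), and the cup lies within about 1 px of where its grasp predicts. I'm aiming for (629,-8.7).

servo_tool([
  [50,-1.9,1.5,5,0,0,0.004],
  [50,0,0,8,0,0,0],
  [50,0,0,8,0,0,0],
  [50,0,0,0,0,0,0],
])

```text
time: 7.3
tool_pos: [627.6, -8.3, 62.1]
tcp_rot: [-180.0, 0.0, 4.0]
ft_force: [0.0, -0.3, -0.8]
finger_gap: 58.8
```

```bash
python3 q.py 629 -8.7 35 4
```

```text
7.3 [627.6  -8.3  62.1] [-1.7996e+02  2.0000e-02  4.0300e+00] [ 0.  -0.3 -0.8] 58.8 (array([ 1.4,  0.5, 27.1]), array([-0.0007,  0.0004,  0.0005]))
```

servo_tool([
  [50,1.4,0.5,4,0,0,0],
  [50,0,0,6,0,0,0],
  [50,0,0,6,0,0,0],
  [50,0,0,4,0,0,0],
  [50,0,0,0,0,0,0],
])

```text
time: 7.8
tool_pos: [628.5, -8.5, 39.4]
tcp_rot: [-179.9, 0.1, 4.0]
ft_force: [-0.0, 0.3, -0.7]
finger_gap: 59.3
```

```bash
python3 q.py 629 -8.7 35 4
```

```text
7.8 [628.5  -8.5  39.4] [-1.7994e+02  1.0000e-01  4.0400e+00] [-0.   0.3 -0.7] 59.3 (array([0.5, 0.3, 4.4]), array([-0.001 ,  0.0018,  0.0006]))
```

servo_tool([
  [50,0,0,2,0,0,0],
  [50,0,0,2,0,0,0],
  [50,0,0,0,0,0,0],
])

```text
time: 8.1
tool_pos: [628.7, -8.5, 35.3]
tcp_rot: [-179.9, 0.1, 4.0]
ft_force: [0.1, -0.0, -0.8]
finger_gap: 59.2
```

```bash
python3 q.py 629 -8.7 35 4
```

```text
8.1 [628.7  -8.5  35.3] [-1.7995e+02  8.0000e-02  4.0400e+00] [ 0.1 -0.  -0.8] 59.2 (array([0.2, 0.2, 0.3]), array([-0.0009,  0.0014,  0.0006]))
```

servo_tool([
  [50,0,0,1,0,0,0],
  [50,0,0,1,0,0,0],
  [50,0,0,0,0,0,0],
])

```text
time: 8.4
tool_pos: [629.5, -8.6, 35.4]
tcp_rot: [-180.0, 0.0, 4.0]
ft_force: [-0.4, -0.5, -1.5]
finger_gap: 58.9
```

```bash
python3 q.py 629 -8.7 35 4
```

```text
8.4 [629.5  -8.6  35.4] [-179.96    0.      4.04] [-0.4 -0.5 -1.5] 58.9 (array([-0.5,  0.1,  0.4]), array([-0.0006,  0.    ,  0.0007]))
```

servo_tool([
  [50,-0.5,0,1.5,0,0,0],
  [50,0,0,0,0,0,0],
])

```text
time: 8.6
tool_pos: [630.1, -8.6, 35.2]
tcp_rot: [-180.0, -0.1, 4.0]
ft_force: [0.5, -0.1, -0.9]
finger_gap: 59.0
```

```bash
python3 q.py 629 -8.7 35 4
```

```text
8.6 [630.1  -8.6  35.2] [-1.7998e+02 -1.4000e-01  4.0400e+00] [ 0.5 -0.1 -0.9] 59.0 (array([-1.1,  0. ,  0.2]), array([-0.0004, -0.0024,  0.0007]))
```

servo_tool([
  [50,-1,0,2,0,0,0],
  [50,0,0,2,0,0,0],
  [50,0,0,0,0,0,0],
])

```text
time: 8.9
tool_pos: [631.2, -8.6, 35.5]
tcp_rot: [-180.0, -0.4, 4.0]
ft_force: [0.9, 0.2, -1.8]
finger_gap: 59.0
```

```bash
python3 q.py 629 -8.7 35 4
python3 - <<'E'
from h import *
im=snapshot("side");cv2.imwrite("pics/c6.png",cv2.resize(im[165:275,225:345],None,fx=5,fy=5,interpolation=2))
c=cv2.convexHull(blob(im,(240,180,330,260),(100,100,15),(130,255,255)));print(cv2.boundingRect(c))
for z in(8,10,12):
    print(z,np.round([proj("side",[629+30.5*np.cos(a),-8.7+30.5*np.sin(a),z+62]) for a in np.linspace(0,6.28,90)],1).min(0))
E
```

```text
8.9 [631.2  -8.6  35.5] [-180.     -0.4     4.04] [ 0.9  0.2 -1.8] 59.0 (array([-2.2, -0.1,  0.5]), array([-0.    , -0.0069,  0.0008]))
(284, 211, 13, 30)
8 [268.7 210.5]
10 [268.7 209.8]
12 [268.6 209.1]
```

The cup is seated: its rim top row is 211, against 210.5 predicted, and z no longer falls. Release and rise.

servo_tool([
  [66,-1,0,0,0,0,0],
  [75,-0.5,0,0,0,0,0],
  [85,0,0,0,0,0,0],
  [85,0,0,-5,0,0,0],
  [85,0,0,-10,0,0,0],
  [85,0,0,-20,0,0,0],
  [85,0,0,-30,0,0,0],
  [85,0,0,-30,0,0,0],
  [85,0,0,-15,0,0,0],
  [85,0,0,0,0,0,0],
])

```text
time: 9.95
tool_pos: [628.0, -8.8, 150.5]
tcp_rot: [-180.0, -0.3, 4.0]
ft_force: [0.8, -0.9, -0.7]
finger_gap: 84.8
```

```bash
python3 q.py 486 -195 130 4
python3 - <<'E'
from h import *
im=snapshot("side");cv2.imwrite("pics/s6.png",im)
c=blob(im,(240,180,330,260),(100,100,15),(130,255,255));print(cv2.boundingRect(c),cv2.contourArea(c))
o=np.array([proj("side",[629+30.5*np.cos(a),-8.7+30.5*np.sin(a),70]) for a in np.linspace(0,6.28,90)]);print(o.min(0),o.max(0))
E
```

```text
9.95 [628.   -8.8 150.5] [-179.99   -0.31    4.04] [ 0.8 -0.9 -0.7] 84.8 (array([-154.8,  175.7,   19.6]), array([-0.0002, -0.0053,  0.0007]))
(269, 211, 28, 30) 662.0
[268.74732156 210.5312501 ] [296.59063545 228.22185129]
```

servo_tool([
  [85,-18,21,0,0,-0.005,0],
  [85,-24,27,0,0,0,0],
  [85,-24,27,2,0,0,0],
  [85,-24,27,2,0,0,0],
  [85,-24,27,2,0,0,0],
  [85,-22,25,2,0,0,0],
  [85,-14,16,2,0,0,0],
  [85,-4,5,0,0,0,0],
  [85,0,0,0,0,0,0],
])

```text
time: 10.9
tool_pos: [473.5, -196.4, 122.7]
tcp_rot: [-179.4, 1.1, 4.2]
ft_force: [0.1, 0.9, -1.0]
finger_gap: 85.0
```

```bash
python3 q.py 486 -195 110 4
```

```text
10.9 [ 473.5 -196.4  122.7] [-179.44    1.09    4.16] [ 0.1  0.9 -1. ] 85.0 (array([12.8, -0.4, 12.5]), array([-0.0097,  0.0191,  0.0027]))
```

servo_tool([
  [85,7,0,0,-0.01,0.019,0.003],
  [85,5,0,5,0,0,0],
  [85,0,0,6,0,0,0],
  [85,0,0,0,0,0,0],
])

```text
time: 11.3
tool_pos: [487.9, -192.5, 109.2]
tcp_rot: [-180.0, -0.1, 4.1]
ft_force: [-0.4, -0.7, -0.0]
finger_gap: 85.2
```

```bash
python3 q.py 485.8 -194.7 33 4
```

```text
11.3 [ 487.9 -192.5  109.2] [-1.7996e+02 -6.0000e-02  4.1300e+00] [-0.4 -0.7 -0. ] 85.2 (array([-2.4,  2.1, 76.2]), array([-0.0006, -0.001 ,  0.0024]))
```

Down in gentle steps with a stop to correct.

servo_tool([
  [85,-2.4,2,5,0,0,0],
  [85,0,0,10,0,0,0],
  [85,0,0,12,0,0,0],
  [85,0,0,10,0,0,0],
  [85,0,0,4,0,0,0],
  [85,0,0,0,0,0,0],
])

```text
time: 11.9
tool_pos: [485.1, -193.6, 63.3]
tcp_rot: [-179.9, 0.0, 4.2]
ft_force: [-0.2, -0.4, -0.2]
finger_gap: 85.3
```

```bash
python3 q.py 485.8 -194.7 33 4
```

```text
11.9 [ 485.1 -193.6   63.3] [-1.799e+02  4.000e-02  4.220e+00] [-0.2 -0.4 -0.2] 85.3 (array([ 0.6,  1.2, 30.3]), array([-0.0017,  0.0008,  0.0039]))
```

servo_tool([
  [85,0.6,1.2,5,0,0,0.003],
  [85,0,0,9,0,0,0],
  [85,0,0,9,0,0,0],
  [85,0,0,4,0,0,0],
  [85,0,0,0,0,0,0],
])

```text
time: 12.4
tool_pos: [486.2, -195.2, 34.3]
tcp_rot: [-179.9, 0.0, 4.0]
ft_force: [-0.7, 0.2, 0.2]
finger_gap: 85.1
```

```bash
python3 q.py 485.8 -194.7 33 4;  python3 - <<'E'
from h import *
im=snapshot("side");cv2.imwrite("pics/c7.png",cv2.resize(im[120:230,300:420],None,fx=5,fy=5,interpolation=2))
E
```

```text
12.4 [ 486.2 -195.2   34.3] [-179.93    0.      4.01] [-0.7  0.2  0.2] 85.1 (array([-0.4, -0.5,  1.3]), array([-0.0012,  0.    ,  0.0003]))
```

View pics/c7.png

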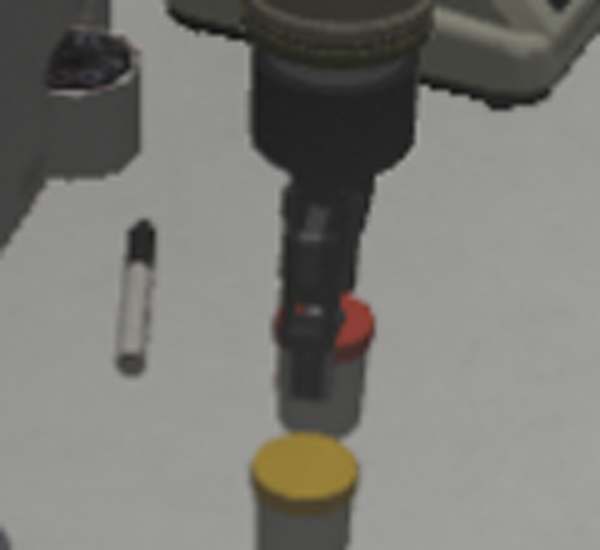

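The crop shows the fingers straddling the red lid, centre about (365,184), with the yellow pot clear of them. Close and lift a little.

servo_tool([
  [70,0,0,0,0,0,0],
  [55,0,0,0,0,0,0],
  [40,0,0,0,0,0,0],
  [40,0,0,0,0,0,0],
  [40,0,0,0,0,0,0],
  [40,0,0,0,0,0,0],
], force=45)

```text
time: 13.05
tool_pos: [487.3, -195.7, 36.1]
tcp_rot: [180.0, -0.1, 4.0]
ft_force: [0.4, 0.5, -0.9]
finger_gap: 47.5
```

```bash
python3 q.py 485.8 -194.7 33 4
```

```text
13.05 [ 487.3 -195.7   36.1] [ 1.7999e+02 -1.3000e-01  4.0200e+00] [ 0.4  0.5 -0.9] 47.5 (array([-1.5, -1.1,  3.1]), array([ 0.0001, -0.0022,  0.0004]))
```

servo_tool([
  [40,0,0,-6,0,0,0],
  [40,0,0,-12,0,0,0],
  [40,0,0,-18,0,0,0],
  [40,0,0,-18,0,0,0],
  [40,0,0,-18,0,0,0],
  [40,0,0,-18,0,0,0],
  [40,0,0,-10,0,0,0],
  [40,0,0,0,0,0,0],
])

```text
time: 13.85
tool_pos: [487.3, -195.7, 145.3]
tcp_rot: [179.9, -0.2, 4.0]
ft_force: [0.2, -0.1, -0.9]
finger_gap: 47.4
```

```bash
python3 q.py 629 -8.7 130 4
```

```text
13.85 [ 487.3 -195.7  145.3] [179.94  -0.22   4.02] [ 0.2 -0.1 -0.9] 47.4 (array([ 154.5, -176.6,   15.7]), array([ 0.0011, -0.0039,  0.0004]))
```

servo_tool([
  [40,13,-15,0,0,-0.004,0],
  [40,20,-23,0,0,0,0],
  [40,22,-25,0,0,0,0],
  [40,22,-25,0,0,0,0],
  [40,22,-25,0,0,0,0],
  [40,20,-23,0,0,0,0],
  [40,15,-17,0,0,0,0],
  [40,8,-9,0,0,0,0],
  [40,0,0,0,0,0,0],
  [40,0,0,0,0,0,0],
])

```text
time: 14.85
tool_pos: [618.3, -18.6, 137.9]
tcp_rot: [180.0, 0.5, 3.9]
ft_force: [-0.3, -0.3, -0.8]
finger_gap: 47.5
```

```bash
python3 q.py 629 -8.7 130 4
```

```text
14.85 [618.3 -18.6 137.9] [179.97   0.51   3.87] [-0.3 -0.3 -0.8] 47.5 (array([11.4, -9.2,  7.8]), array([ 0.0006,  0.009 , -0.0022]))
```

servo_tool([
  [40,6,-5,0,0,0.009,0],
  [40,5,-4,0,0,0,0],
  [40,0,0,0,0,0,0],
  [40,0,0,0,0,0,0],
])

```text
time: 15.25
tool_pos: [628.2, -11.2, 137.7]
tcp_rot: [179.9, -0.0, 3.7]
ft_force: [0.5, 0.1, -0.3]
finger_gap: 47.4
```

```bash
python3 q.py 629 -8.7 120 4
python3 - <<'E'
from h import *
im=snapshot("side");cv2.imwrite("pics/c8.png",cv2.resize(im[145:265,225:345],None,fx=5,fy=5,interpolation=2))
p=sense()["tool_pos"];z=p[2]-36.1
for n,r,zz in(("pot bottom",22.5,z),("lid",24.5,z+48),("cup",30.5,70)):
    q=p if n!="cup" else [629,-8.7]
    o=np.array([proj("side",[q[0]+r*np.cos(a),q[1]+r*np.sin(a),zz]) for a in np.linspace(0,6.28,90)]);print(n,((o.min(0)-[225,145])*5).round(),((o.max(0)-[225,145])*5).round())
E
```

```text
15.25 [628.2 -11.2 137.7] [179.94  -0.     3.67] [ 0.5  0.1 -0.3] 47.4 (array([ 1. , -2.5, 17.7]), array([ 0.0011, -0.0001, -0.0057]))
pot bottom [236. 279.] [340. 344.]
lid [223. 187.] [340. 256.]
cup [219. 328.] [358. 416.]
```

View pics/c8.png

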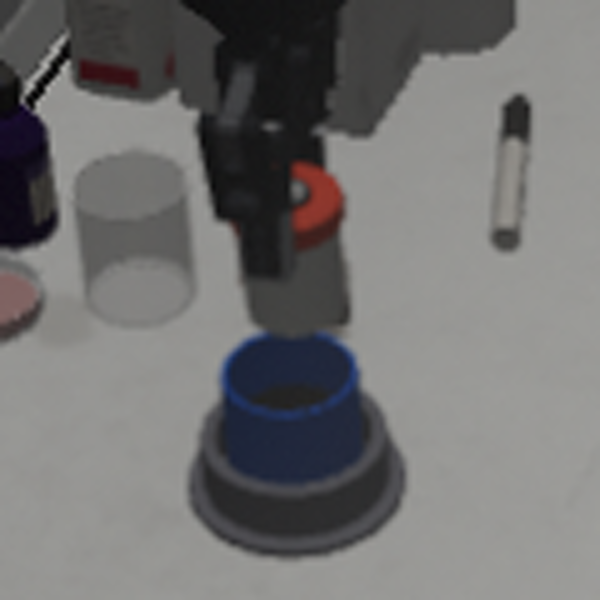

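The crop shows the pot hanging above the cup. Its bottom centre is about 2 px right of the prediction, so it sits about 3 mm toward -x with a tilt of about 2°. The cup rim matches its prediction. I'll offset TCP x by +2.5 mm.

servo_tool([
  [40,3.3,-2.3,3,0,0,-0.005],
  [40,0,0,6,0,0,0],
  [40,0,0,8,0,0,0],
  [40,0,0,5,0,0,0],
  [40,0,0,0,0,0,0],
])

```text
time: 15.8
tool_pos: [631.2, -9.0, 113.4]
tcp_rot: [179.9, 0.0, 4.0]
ft_force: [-0.3, 0.2, -1.8]
finger_gap: 47.7
```

```bash
python3 q.py 631.5 -8.7 90 4
```

```text
15.8 [631.2  -9.  113.4] [1.7993e+02 3.0000e-02 3.9500e+00] [-0.3  0.2 -1.8] 47.7 (array([ 0.3, -0.3, 23.4]), array([ 0.0012,  0.0004, -0.0008]))
```

servo_tool([
  [40,0.3,0,3,0,0,0],
  [40,0,0,6,0,0,0],
  [40,0,0,6,0,0,0],
  [40,0,0,6,0,0,0],
  [40,0,0,0,0,0,0],
])

```text
time: 16.3
tool_pos: [631.1, -9.0, 90.1]
tcp_rot: [179.9, 0.1, 4.0]
ft_force: [-0.6, 0.2, -1.1]
finger_gap: 47.3
```

```bash
python3 q.py 631.5 -8.7 78 4;python3 - <<'E'
from h import *
im=snapshot("side");cv2.imwrite("pics/c9.png",cv2.resize(im[145:265,225:345],None,fx=5,fy=5,interpolation=2))
E
```

```text
16.3 [631.1  -9.   90.1] [1.7994e+02 7.0000e-02 3.9500e+00] [-0.6  0.2 -1.1] 47.3 (array([ 0.4, -0.3, 12.1]), array([ 0.001 ,  0.0012, -0.0009]))
```

View pics/c9.png

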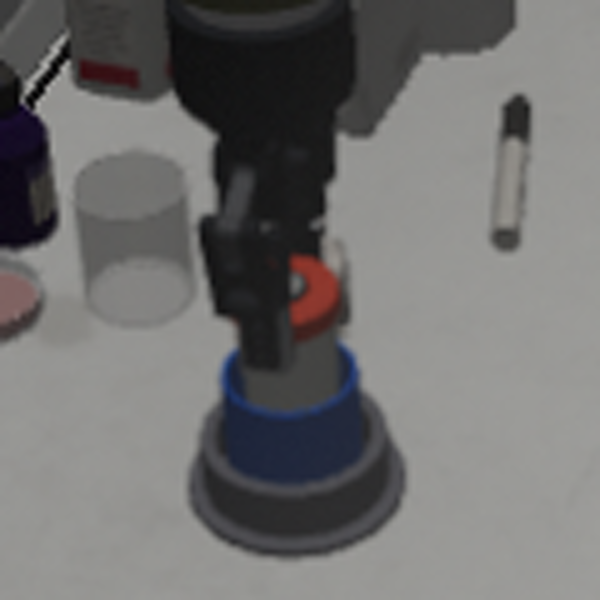

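The pot is inside the cup and centred, body at about 283.4 px against the cup's 283. Continue down.

servo_tool([
  [40,0.3,0,3,0,0,0],
  [40,0,0,4,0,0,0],
  [40,0,0,4,0,0,0],
  [40,0,0,0,0,0,0],
])

```text
time: 16.75
tool_pos: [632.3, -9.1, 79.4]
tcp_rot: [179.9, -0.0, 4.0]
ft_force: [-0.4, 0.0, -0.9]
finger_gap: 47.8
```

```bash
python3 q.py 631.5 -8.7 76 4
```

```text
16.75 [632.3  -9.1  79.4] [ 1.7992e+02 -3.0000e-02  3.9500e+00] [-0.4  0.  -0.9] 47.8 (array([-0.7, -0.5,  3.4]), array([ 0.0013, -0.0006, -0.0008]))
```

servo_tool([
  [40,-0.7,0,2,0,0,0],
  [40,0,0,2,0,0,0],
  [40,0,0,2,0,0,0],
  [40,0,0,0,0,0,0],
])

```text
time: 17.15
tool_pos: [633.6, -9.2, 76.4]
tcp_rot: [179.9, -0.3, 4.0]
ft_force: [-0.2, -0.6, -0.3]
finger_gap: 47.3
```

```bash
python3 q.py 631.5 -8.7 76 4
```

```text
17.15 [633.6  -9.2  76.4] [179.9   -0.31   3.95] [-0.2 -0.6 -0.3] 47.3 (array([-2.1, -0.6,  0.4]), array([ 0.0018, -0.0053, -0.0008]))
```

servo_tool([
  [52,-1,0,1,0,0,0],
  [60,0,0,0,0,0,0],
  [75,0,0,0,0,0,0],
  [85,0,0,0,0,0,0],
  [85,0,0,-6,0,0,0],
  [85,0,0,-12,0,0,0],
  [85,0,0,-25,0,0,0],
  [85,0,0,-30,0,0,0],
  [85,0,0,-30,0,0,0],
  [85,0,0,0,0,0,0],
])

```text
time: 18.15
tool_pos: [631.3, -9.1, 184.7]
tcp_rot: [179.9, -0.2, 4.0]
ft_force: [0.8, 0.7, 1.5]
finger_gap: 85.0
```

```bash
python3 q.py 579.2 316.7 230 4.1;python3 - <<'E'
from h import *
im=snapshot("side");cv2.imwrite("pics/s10.png",im);cv2.imwrite("pics/c10.png",cv2.resize(im[145:265,225:345],None,fx=5,fy=5,interpolation=2))
E
```

```text
18.15 [631.3  -9.1 184.7] [179.9   -0.25   3.95] [0.8 0.7 1.5] 85.0 (array([ -29.4, -328.5,  -45.9]), array([ 0.0017, -0.0043, -0.0026]))
```

View pics/c10.png

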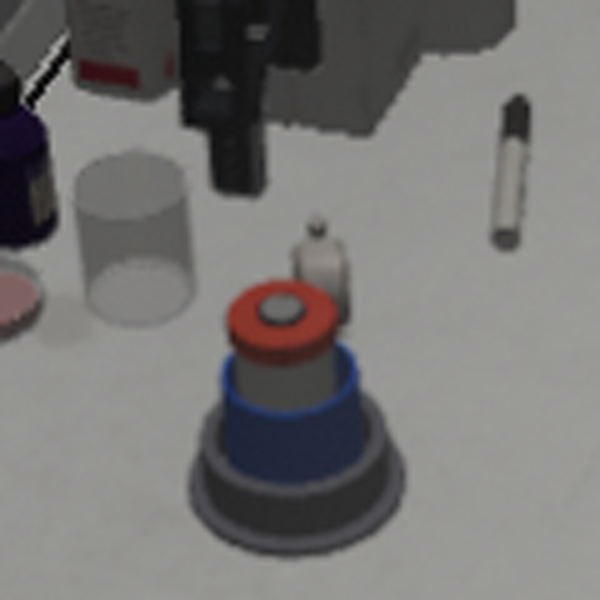

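The pot stands upright in the cup with the button at about (280.9,206.2) in the side view. On to the reader.

servo_tool([
  [85,-3,-25,-8,0,-0.004,0],
  [85,-4,-42,-4,0,0,0],
  [85,-4,-46,0,0,0,0],
  [85,-4,-46,0,0,0,0],
  [85,-4,-46,0,0,0,0],
  [85,-4,-46,0,0,0,0],
  [85,-3,-36,0,0,0,0],
  [85,-2,-20,0,0,0,0],
  [85,0,-5,0,0,0,0],
  [85,0,0,0,0,0,0],
])

```text
time: 19.2
tool_pos: [575.6, 309.4, 188.7]
tcp_rot: [179.8, 0.6, 3.8]
ft_force: [1.0, -0.3, 0.5]
finger_gap: 85.1
```

```bash
python3 q.py 579.2 316.7 190 4.1;python3 - <<'E'
from h import *
print("side",on_z("side",(280.9,206.2),103))
t=snapshot("top");cv2.imwrite("pics/t11.png",t)
c=cv2.convexHull(blob(t,(320,185,370,235),(0,110,50),(12,255,255)));e=cv2.fitEllipse(c);print("lid top",e,on_z("top",e[0],98))
g=t[int(e[0][1])-6:int(e[0][1])+7,int(e[0][0])-6:int(e[0][0])+7];h=cv2.cvtColor(g,cv2.COLOR_BGR2HSV)
m=(h[...,1]<90);ys,xs=np.nonzero(m);b=(xs.mean()+int(e[0][0])-6,ys.mean()+int(e[0][1])-6);print("button",b,m.sum(),on_z("top",b,103),two(b,(280.9,206.2)))
E
```

```text
19.2 [575.6 309.4 188.7] [179.77   0.62   3.76] [ 1.  -0.3  0.5] 85.1 (array([ 4.1, -7.1, -1.3]), array([ 0.004 ,  0.0108, -0.0059]))
side [632.14084952 -11.9952633  103.        ]
lid top ((345.3406066894531, 199.71957397460938), (25.296573638916016, 26.168975830078125), 47.30177688598633) [632.06312536  -9.1480742   98.        ]
button (np.float64(345.83870967741933), np.float64(198.79569892473117)) 93 [632.74600082  -9.73075929 103.        ] (array([631.81702651,  -9.69022205, 104.91483896]), np.float64(1.080151901761944))
```

servo_tool([
  [85,4,-7,0,0.004,0.011,-0.006],
  [85,0,0,5,0,0,0],
  [85,0,0,8,0,0,0],
  [85,0,0,8,0,0,0],
  [85,0,0,6,0,0,0],
  [85,0,0,0,0,0,0],
])

```text
time: 19.85
tool_pos: [580.9, 311.0, 158.1]
tcp_rot: [179.9, 0.0, 3.7]
ft_force: [-1.1, 0.5, -0.1]
finger_gap: 85.0
```

```bash
python3 q.py 579.2 316.7 96 4.1
```

```text
19.85 [580.9 311.  158.1] [1.7992e+02 3.0000e-02 3.7300e+00] [-1.1  0.5 -0.1] 85.0 (array([-1.3, -5.9, 62.1]), array([ 0.0014,  0.0005, -0.0064]))
```

servo_tool([
  [85,-1.3,-5,4,0,0,-0.006],
  [85,0,-2,8,0,0,0],
  [85,0,0,10,0,0,0],
  [85,0,0,10,0,0,0],
  [85,0,0,5,0,0,0],
  [85,0,0,0,0,0,0],
])

```text
time: 20.45
tool_pos: [578.4, 318.6, 117.1]
tcp_rot: [179.9, 0.1, 4.1]
ft_force: [-1.1, -0.8, 0.5]
finger_gap: 85.1
```

```bash
python3 q.py 579.2 316.7 96 4.1
```

```text
20.45 [578.4 318.6 117.1] [1.799e+02 8.000e-02 4.140e+00] [-1.1 -0.8  0.5] 85.1 (array([ 0.6,  1.9, 21.1]), array([0.0017, 0.0015, 0.0006]))
```

servo_tool([
  [85,0.6,1.5,4,0.0017,0,0],
  [85,0,0,7,0,0,0],
  [85,0,0,6,0,0,0],
  [85,0,0,2,0,0,0],
  [85,0,0,0,0,0,0],
])

```text
time: 20.95
tool_pos: [579.6, 316.8, 96.8]
tcp_rot: [-180.0, 0.0, 4.1]
ft_force: [0.2, -0.2, -0.4]
finger_gap: 85.3
```

```bash
python3 q.py 579.2 316.7 96 4.1
python3 - <<'E'
from h import *
im=snapshot("side");cv2.imwrite("pics/c12.png",cv2.resize(im[255:385,190:310],None,fx=4,fy=4,interpolation=2))
E
```

```text
20.95 [579.6 316.8  96.8] [-1.7998e+02  5.0000e-02  4.1100e+00] [ 0.2 -0.2 -0.4] 85.3 (array([-0.4,  0.1,  0.8]), array([-0.0003,  0.0008,  0.0003]))
```

View pics/c12.png

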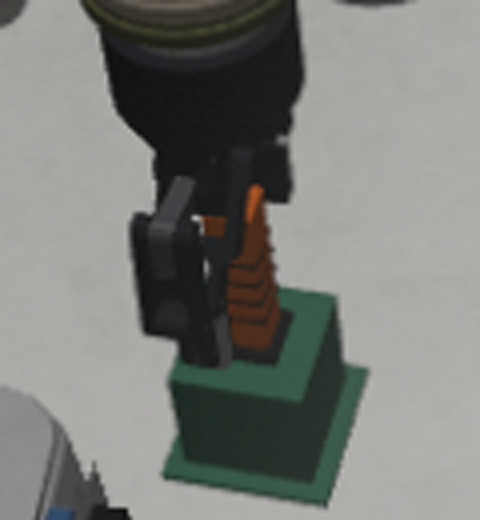

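The fingers straddle the orange handle, which is at about (252,330), with the stand undisturbed. Close.

servo_tool([
  [60,0,0,0,0,0,0],
  [40,0,0,0,0,0,0],
  [22,0,0,0,0,0,0],
  [10,0,0,0,0,0,0],
  [10,0,0,0,0,0,0],
  [10,0,0,0,0,0,0],
  [10,0,0,0,0,0,0],
  [10,0,0,0,0,0,0],
], force=60)

```text
time: 21.8
tool_pos: [580.2, 317.1, 98.1]
tcp_rot: [-180.0, -0.0, 4.1]
ft_force: [0.7, -0.1, -0.5]
finger_gap: 21.1
```

```bash
python3 q.py 579.2 316.7 96 4.1
```

```text
21.8 [580.2 317.1  98.1] [-1.7995e+02 -4.0000e-02  4.1200e+00] [ 0.7 -0.1 -0.5] 21.1 (array([-1. ,  0.3,  2.1]), array([-0.0008, -0.0008,  0.0003]))
```

servo_tool([
  [10,0,0,-3,0,0,0],
  [10,0,0,-6,0,0,0],
  [10,0,0,-9,0,0,0],
  [10,0,0,-9,0,0,0],
  [10,0,0,-9,0,0,0],
  [10,0,0,-9,0,0,0],
  [10,0,0,-9,0,0,0],
  [10,0,0,-9,0,0,0],
  [10,0,0,-9,0,0,0],
  [10,0,0,0,0,0,0],
])

```text
time: 22.8
tool_pos: [580.9, 317.5, 178.8]
tcp_rot: [-179.9, -0.2, 4.1]
ft_force: [-0.7, 0.8, -0.7]
finger_gap: 21.3
```

```bash
python3 q.py 580 317 215 4.1
```

```text
22.8 [580.9 317.5 178.8] [-179.88   -0.21    4.12] [-0.7  0.8 -0.7] 21.3 (array([ -0.8,   0.4, -36.2]), array([-0.002 , -0.0037,  0.0004]))
```

servo_tool([
  [10,0,0,-20,-0.002,-0.004,0],
  [10,1,12,-22,0,0,0],
  [10,2,28,-6,0,0,0],
  [10,3,38,0,0,0,0],
  [10,3,40,0,0,0,0],
  [10,3,40,0,0,0,0],
  [10,3,40,0,0,0,0],
  [10,3,36,0,0,0,0],
  [10,2,24,0,0,0,0],
  [10,0,0,0,0,0,0],
])

```text
time: 23.8
tool_pos: [618.9, 53.2, 225.5]
tcp_rot: [179.9, 0.3, 4.4]
ft_force: [0.6, 0.2, -0.9]
finger_gap: 21.1
```

```bash
python3 q.py 632 -9.5 215 4.1
```

```text
23.8 [618.9  53.2 225.5] [179.93   0.26   4.36] [ 0.6  0.2 -0.9] 21.1 (array([ 8.3, 63.5, 10.5]), array([0.0012, 0.0045, 0.0045]))
```

servo_tool([
  [10,1,12,0,0.001,0.004,0.004],
  [10,3,20,0,0,0,0],
  [10,2,16,0,0,0,0],
  [10,2,10,0,0,0,0],
  [10,0,2,0,0,0,0],
  [10,0,0,0,0,0,0],
  [10,0,0,0,0,0,0],
])

```text
time: 24.5
tool_pos: [631.3, -6.8, 224.1]
tcp_rot: [-179.9, 0.1, 4.2]
ft_force: [0.3, 0.0, -0.6]
finger_gap: 21.5
```

```bash
python3 q.py 632 -9.5 200 4.1
```

```text
24.5 [631.3  -6.8 224.1] [-1.799e+02  1.100e-01  4.210e+00] [ 0.3  0.  -0.6] 21.5 (array([ 0.6,  2.7, 24.1]), array([-0.0017,  0.002 ,  0.0019]))
```

servo_tool([
  [10,1,2.7,3,-0.0017,0.002,0],
  [10,0,0,6,0,0,0],
  [10,0,0,6,0,0,0],
  [10,0,0,4,0,0,0],
  [10,0,0,0,0,0,0],
  [10,0,0,0,0,0,0],
])

```text
time: 25.1
tool_pos: [631.9, -7.3, 202.6]
tcp_rot: [-180.0, 0.1, 4.4]
ft_force: [0.8, -0.0, -0.2]
finger_gap: 21.5
```

```bash
python3 q.py 632.5 -9.5 200 4.1
python3 - <<'E'
from h import *
im=snapshot("side");cv2.imwrite("pics/c13.png",cv2.resize(im[120:240,225:345],None,fx=5,fy=5,interpolation=2))
p=sense()["tool_pos"]
def cr(q): return ((np.array(q)-[225,120]+.5)*5).round()
print("tip pred",cr(proj("side",p-[0,0,88])),"nose",cr(proj("side",p-[0,0,76])),"grip",cr(proj("side",p+[0,0,17])),"button",cr(proj("side",[632,-9.6,103])),cr((280.9,206.2)))
E
```

```text
25.1 [631.9  -7.3 202.6] [-1.7997e+02  6.0000e-02  4.3600e+00] [ 0.8 -0.  -0.2] 21.5 (array([0.4, 2.2, 2.6]), array([-0.0006,  0.001 ,  0.0046]))
tip pred [278. 419.] nose [276. 396.] grip [262. 212.] button [281. 437.] [282. 433.]
```

View pics/c13.png

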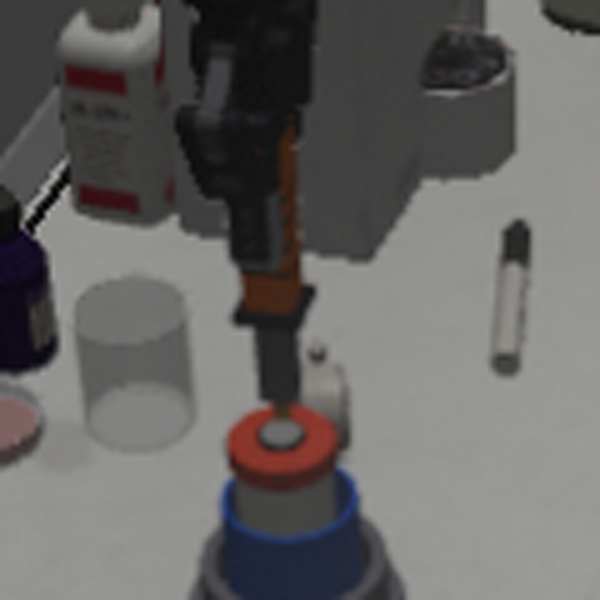

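The crop shows the reader upright above the lid, tip end at about (281.1,203.1) and button centre about (280.9,206.2). This was my last picture view; from here I use numbers only.

Run:
```python
from h import *
im=cv2.imread("pics/c13.png")
p=sense()["tool_pos"];print(p)
s=cv2.imread("pics/s10.png")
# precise button centre in s10 (unoccluded)
h=cv2.cvtColor(s[195:220,265:300],cv2.COLOR_BGR2HSV)
m=((h[...,1]<90)).astype(np.uint8)
n,l,st,ce=cv2.connectedComponentsWithStats(m)
for i in range(1,n): print(st[i],ce[i]+[265,195])
q=(225+283/5-.5,120+418/5-.5)
print("tip",q,on_z("side",q,p[2]-88),"button",on_z("side",(280.9,206.2),103))
# brass pixels
im=snapshot("side");h=cv2.cvtColor(im[192:212,270:295],cv2.COLOR_BGR2HSV)
print(h[4:14,6:17,0]);print(h[4:14,6:17,1]);print(h[4:14,6:17,2])
```

```text
[631.88141865  -7.34213223 202.5249356 ]
[  0   0  35  25 548] [282.16058394 205.4379562 ]
[12  9  9  6 43] [280.76744186 206.44186047]
tip (281.1, 203.1) [629.80228824  -8.46762117 114.5249356 ] button [632.14084952 -11.9952633  103.        ]
[[ 30 120 135 135 120 120 120 135 120  15  17]
 [ 30 150 120 150   0 150 150 120 120  15  17]
 [ 30 135   0 150 135 120 150 135   0  15  19]
 [ 30 120 150   0   0 120 120 150  15  15  15]
 [ 20  45   6   7  15  15   6   2   4   8  11]
 [  5   4   3   6  16  18  11   4   3   3   4]
 [  3   3   3   6  15  18  15   5   3   3   3]
 [  3   3   3   6  12  18  14   5   3   3   3]
 [  3   3   3   4  15  20  14   4   3   3   3]
 [  3   3  15  30  30  30  20  15  10   3   3]]
[[  5   6  12  12   6   6   6  12   6  15  17]
 [  2   6   7   7   0   6   6   6   6  14  17]
 [  2  10   0   7  12   6   6  12   5  14  16]
 [  2   4   6   0   0  12   6   6   9  15  13]
 [  6   4  35  72  54  44  51  78  59  41  24]
 [ 39  50  83 119 107 100 116 145 145 122  88]
 [137 165 175 164 126 113 127 168 175 173 164]
 [175 176 173 143 104  85  90 154 170 173 174]
 [175 165 100  51  32  25  30  54 109 163 172]
 [169  83  15   5   5   7   7   5  16 103 171]]
[[107  40  41  41  40  41  41  41  40 105 135]
 [109  45  39  39  40  41  41  41  45 107 137]
 [112  53  40  39  41  40  40  41  51 106 130]
 [117  61  40  40  40  41  41  43  59 101 120]
 [135 115 101  74  47  46  50  65  74 100 115]
 [143 143 138 101  57  56  64 100 114 119 122]
 [136 136 137 106  65  61  66 114 137 137 134]
 [137 138 130 105  76  69  71 106 132 137 138]
 [137 124 110 105  95  92  94 103 110 128 139]
 [122  98 101 107 106 106 107 107  98 106 130]]
```

servo_tool([
  [10,2.2,2.8,1,0,0,-0.004],
  [10,0,0.3,3,0,0,0],
  [10,0,0,2,0,0,0],
  [10,0,0,0,0,0,0],
  [10,0,0,0,0,0,0],
])

```text
time: 25.7
tool_pos: [635.2, -10.9, 197.0]
tcp_rot: [-180.0, -0.0, 4.6]
ft_force: [0.3, 0.6, -1.1]
finger_gap: 21.1
```

```bash
python3 q.py 634.3 -10.1 193 4.1
cat > tip.py <<'E'
from h import *
p=sense()["tool_pos"];im=snapshot("side");h=cv2.cvtColor(im,cv2.COLOR_BGR2HSV)
for n,k in(("H",0),("S",1),("V",2)): print(n);print(h[194:214,273:290,k])
print(p,"tip pred",proj("side",p-[1.9,1.5,88]))
E
python3 tip.py
```

```text
25.7 [635.2 -10.9 197. ] [-1.7999e+02 -3.0000e-02  4.5900e+00] [ 0.3  0.6 -1.1] 21.1 (array([-0.8, -0.8,  4. ]), array([-0.0002, -0.0006,  0.0086]))
H
[[ 20  30  15 120 150 150 120 150   0 120 120  15  15  13  17  17  13]
 [ 30  30  30   0 120 120 150 165 120 120 150  13  15  15  17  17  17]
 [ 30  20  30 150 120 120 120 150 150 120 150  18  15  13  13  15  13]
 [ 40  30  30   0 120   0 150 120 120   0 120  15  15  17  13  13  13]
 [ 30  30  30 135 120 150 120 150 120 120   0  10  17  17  17  15  15]
 [ 40  30  30 150 120 150 120 120 150 150  15  20  17  13  15  11  15]
 [ 30  30  30   0 150 135 150 150   0 175   4   4   8  10  13  15  13]
 [ 30  30   5   3   2   4   9  15  15   3   3   3   3   4   5  11  13]
 [  8   5   3   4   3   5  13  19  16   4   3   3   3   3   3   4   7]
 [  4   3   3   3   3   5  13  19  17   5   3   3   3   3   3   4   4]
 [  3   3   3   3   3   4  14  17  17  10   4   3   3   3   3   3   3]
 [  3   3   3   3   2   6  23  15  23  15  15   6   3   3   3   3   3]
 [  3   3   3   3  15  20  30  20  30  15  15  20   2   3   3   3   3]
 [  3   3   3   3  30  20 
[... 2695 characters left out ...]
  99 101 103  98 101 106 108  98 106 130 141 140 141]
 [138 137 135 100  87 107 106 107 106 107 106 102  82 117 140 140 141]
 [137 136 135  97  74 101 107 107 107 107 104  83  60 113 140 140 141]
 [136 136 136 101  57  73  86  92  94  88  76  57  86 126 140 140 141]
 [137 136 136 121  92  59  46  55  61  60  59  90 127 139 140 140 140]
 [136 136 135 135 127 111 101 100 100 107 110 127 139 139 140 138 134]
 [132 134 135 135 136 136 137 136 136 136 137 137 138 138 137 132 114]
 [107 124 136 137 136 137 136 137 136 137 136 137 138 133 122 106  81]
 [ 66  93 113 120 126 132 134 133 132 128 127 123 116 104  87  71  64]]
[635.17842744 -10.86236645 197.02254238] tip pred [280.28861961 203.80885998]
```

servo_tool([
  [10,-1.2,-1.3,1,0,0,0.008],
  [10,0,0,2,0,0,0],
  [10,0,0,1,0,0,0],
  [10,0,0,0,0,0,0],
])

```text
time: 26.15
tool_pos: [633.7, -9.4, 192.8]
tcp_rot: [-180.0, -0.0, 4.1]
ft_force: [0.1, 0.4, -0.8]
finger_gap: 21.4
```

```bash
python3 q.py 634 -9.6 186 4.1; python3 q.py 634 -9.6 186 4.1
```

```text
26.15 [633.7  -9.4 192.8] [-1.7999e+02 -4.0000e-02  4.1000e+00] [ 0.1  0.4 -0.8] 21.4 (array([0.3, 0.2, 6.8]), array([-0.0002, -0.0007, -0.    ]))
26.15 [633.7  -9.4 192.8] [-1.7999e+02 -4.0000e-02  4.1000e+00] [ 0.1  0.4 -0.8] 21.4 (array([0.3, 0.2, 6.8]), array([-0.0002, -0.0007, -0.    ]))
```

```bash
sed -i 's/194:214,273:290/199:211,275:287/' tip.py; python3 tip.py | sed -n '/^S/,$p'
```

```text
S
[[  4   3   6   6   6  12   6   6   6   6  16  17]
 [  4   5   6   6  12   6  12   6   0  39  38  24]
 [ 19  32   6  13  12   6   6  13  33 129 123  88]
 [ 86 119  61  12  12   6   6  12 110 165 173 164]
 [175 171 156 132  85  57  58  35 136 166 172 172]
 [177 176 162 110  85 106 107  71  64 107 165 174]
 [178 169  83  21  40 117 119  56  15  16 104 169]
 [176 152   9   7  22  64  73  31   7   5  46 165]
 [174 148   7   5  12  18  21  13   5   6  39 161]
 [176 160  41   3   3   3   3   6   3  22 142 166]
 [174 171 154 108  17   5   4  47 101 146 166 171]
 [174 172 169 163 159 162 161 161 161 169 171 171]]
V
[[132  87  40  40  41  41  40  41  41  43  96 120]
 [140  96  40  40  41  41  41  40  41  52  95 115]
 [145 103  40  40  41  40  41  40  47  89 118 122]
 [139 105  54  41  41  41  41  41  72 119 137 135]
 [137 124 106  83  57  49  48  44  88 126 138 138]
 [137 138 124 102  75  58  57  61  92 110 127 138]
 [136 122  98  97  82  61  60  78 100  98 105 131]
 [136  99  86 107  92  76  73  91 104 102  83 116]
 [136  98  74 101 104  97  95 102 104  83  59 114]
 [135 102  56  73  86  91  95  89  76  58  86 126]
 [135 121  93  59  46  54  61  60  58  89 126 139]
 [135 135 127 111 101  99 100 106 111 127 139 139]]
[633.72558929  -9.40629711 192.84775142] tip pred [280.82856503 205.84762705]
```

servo_tool([
  [10,0,0,1.5,0,0,0],
  [10,0,0,1.5,0,0,0],
  [10,0,0,1,0,0,0],
  [10,0,0,0,0,0,0],
])

```text
time: 26.6
tool_pos: [634.0, -9.4, 189.2]
tcp_rot: [-180.0, -0.1, 4.1]
ft_force: [-0.4, 0.1, 1.2]
finger_gap: 21.4
```

```bash
python3 q.py 634 -9.6 186 4.1;  python3 tip.py | sed -n '/^S/,$p'; python3 q.py 634 -9.6 186 4.1
```

```text
26.6 [634.   -9.4 189.2] [-1.7999e+02 -9.0000e-02  4.1000e+00] [-0.4  0.1  1.2] 21.4 (array([-0. ,  0.2,  3.2]), array([-0.0001, -0.0015,  0.    ]))
S
[[  2   3   6   6   6   6   0   6  12   5  16  17]
 [  2   0   6   6   6  12  12  12  12   6  33  24]
 [ 21  42   6   6  13   6   6   6   6 100 115  89]
 [ 86 108  12   6   6  12   6   6  12 147 171 164]
 [176 147   6  12   6   6   0   6  33 158 173 174]
 [175 165 118  35  29  23  24  18  24 108 163 174]
 [175 167  83  26  47  93  80  59  15  15 118 171]
 [173 144  14  10  41 121 113  58  15   5  50 161]
 [174 147   3   5  13  37  36  19  10   6  39 162]
 [173 162  41   3   6   9   8   6   7  18 142 165]
 [174 169 155 111  22   5   4  50 101 149 166 169]
 [174 174 169 163 159 158 159 161 163 167 171 171]]
V
[[126  77  40  40  41  41  41  42  41  48  97 121]
 [132  86  40  41  41  41  42  41  41  45  92 115]
 [136  92  41  40  40  41  41  42  41  69 109 123]
 [139  99  41  40  41  41  41  41  41  99 131 134]
 [136  99  40  41  40  41  40  41  47 110 137 138]
 [137 119  80  58  52  44  43  43  63  99 128 138]
 [137 124 101  87  70  55  54  61  86  87 102 130]
 [137 103  90 103  80  61  61  79 100  96  77 117]
 [135  97  74 101  96  83  84  95 101  83  59 113]
 [136 101  56  73  87  87  92  88  76  57  86 127]
 [135 121  92  60  47  56  61  61  58  89 126 139]
 [136 135 127 111 101 100 101 106 111 127 139 139]]
[633.98620495  -9.4168632  189.23181743] tip pred [280.81377649 207.14896965]
26.65 [634.   -9.5 189.3] [-1.8e+02 -9.0e-02  4.1e+00] [-0.2  0.1  0.8] 21.3 (array([-0. ,  0.1,  3.3]), array([-0.0001, -0.0016, -0.    ]))
```

Contact is confirmed: the force rose by about 1.8 N and the tip is centred on the button within about 0.5 px. Press about 3 mm further.

servo_tool([
  [10,0,0,1.5,0,-0.001,0],
  [10,0,0,1.5,0,0,0],
  [10,0,0,0.5,0,0,0],
])

```text
time: 26.95
tool_pos: [634.2, -9.5, 186.3]
tcp_rot: [180.0, -0.1, 4.1]
ft_force: [-1.7, 0.4, 2.1]
finger_gap: 21.3
```

```bash
cat > hold.py <<'E'
from h import *
for i in range(5):
    s=sense();print(round(s["time"],2),s["tool_pos"].round(2),s["tcp_rot"].round(2),s["ft_force"].round(2));im=snapshot("side")
cv2.imwrite("pics/last.png",im);g=cv2.cvtColor(im,cv2.COLOR_BGR2HSV)[199:211,275:287]
print(g[...,1]);print(g[...,2])
E
python3 hold.py
```

```text
26.95 [634.21  -9.46 186.25] [ 1.8e+02 -7.0e-02  4.1e+00] [-1.65  0.45  2.15]
27.0 [634.24  -9.45 186.29] [ 1.8e+02 -7.0e-02  4.1e+00] [-0.82 -0.02  2.06]
27.05 [634.25  -9.45 186.34] [ 1.8e+02 -7.0e-02  4.1e+00] [-1.57  0.47  3.9 ]
27.1 [634.31  -9.45 186.42] [ 1.8e+02 -8.0e-02  4.1e+00] [-0.57  0.25  2.09]
27.15 [634.31  -9.47 186.43] [ 1.8e+02 -8.0e-02  4.1e+00] [-1.12 -0.49  1.72]
[[  4   0   0   6   6   6   6  12   6   5  16  17]
 [  4   3   6   6  12  13   6   6   0   5  33  24]
 [ 14  24  12  13   6   6   0   6   6  69 107  88]
 [ 77  95  12   6   6   6   6   6  12 123 165 164]
 [178 149  12   6   6   6   0   6  33 148 170 174]
 [177 149   6   6   6   6   6  12  27 115 163 172]
 [177 144   0  12  29  23  18  18   7  19 126 169]
 [172 132   3  11  35  90  82  42  11   3  57 163]
 [170 126   3   5  13  37  34  19  10   3  66 163]
 [171 155  40   3   3   9   6   9   7  52 146 168]
 [174 169 152 111  17   5  13  62 108 153 168 169]
 [174 172 169 163 162 158 161 162 162 167 170 169]]
[[122  68  40  40  41  41  41  41  40  47  98 121]
 [127  77  40  40  41  40  41  41  40  47  93 115]
 [132  86  41  40  40  41  41  41  40  59 105 122]
 [133  91  41  41  41  40  41  41  42  79 122 134]
 [136  99  41  40  41  41  40  42  47 100 132 138]
 [137  99  40  40  40  41  41  41  57  95 128 139]
 [137  99  57  63  52  44  43  43  76  79  99 131]
 [129  91  79  94  73  54  53  67  95  89  71 117]
 [120  77  74 101  96  82  83  93  98  79  66 116]
 [128  92  57  74  86  87  88  84  72  64  96 129]
 [136 122  94  60  46  55  58  58  59  95 129 140]
 [135 135 127 111 101 100 103 107 110 128 138 140]]
```

Run:
```python
from h import *
print(sense()["ft_force"],sense()["tool_pos"]);print(hand_in())
```

```text
[-0.85423516  0.18470101  2.13633653] [634.32601731  -9.48143428 186.46107125]
the job is handed in; nothing more can be done
None
```

The job is handed in at about 27 s. The blue cup stands in the tub and the red-lidded pot stands upright in the cup. The gripper is holding the reader upright with its tip pressed on the lid button.

**Last checks**
- **Tip position:** in the side view, the tip sits within about 0.5 px (roughly 1 mm) of the button centre. I could not confirm this from the top, because the arm blocked that camera.
- **How far the tip is in:** three estimates differ slightly but bracket half-way (5 mm). Tool height gives about 4.6 mm, push force (about 3 N) gives 5–6 mm, and the picture gives about 4 mm.
- **Steadiness:** over 0.2 s of holding, the tool rose about 0.2 mm and then levelled off, with a small sideways force of about 1 N.
- **Tilt:** the reader was within about 0.1° of upright by the tool angle, and the pot looked upright after I let go.

**What did not go cleanly**
- **First cup grasp:** it was about 9 mm off-axis because the arm drifted in a fast descent, and it moved the cup about 2.5 mm. I opened, re-centred and regripped.
- **Pot while carried:** it hung about 2° off vertical in the grip and straightened when it was set down.
- **Bystanders:** I never touched the yellow-lidded pot, timer, marker or counter, but I did not re-measure where they stand at the end.

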